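Centre the cup on the scale and tare it

TASK

Get the bar scale ready to weigh the next shot: with the outside of the closed fingers, gently push the espresso cup, without gripping or lifting it, in from the left of the steel weighing plate so that its foot stands inside the ring engraved in the middle, and let go of it. Then, with the cup standing there untouched, press the tare key (the oblong one at the right end of the scale's front panel) lightly all the way down and let it spring back up. Keep off the round on/off key at the left end, do not shove the scale out of its place, leave everything around it alone, and finish clear of it all.

Things in the scene. Friction and masses are not known exactly. Their poses are not given: they have to be found in the camera images.
- scale: Black bench scale, loose, 0.9 kg, on rubber feet, 170 (its x) x 150 mm (its y); origin mid-underside, z up. Front panel with window and two keys at its -x end, towards the robot, top 21 mm above the counter. Behind it a steel weighing plate, 114 x 132 mm, top 25 mm above the counter, its middle 22 mm from the origin along +x, with a 60 mm ring engraved there (only a mark). Its right end is -y.
- plate_mid (a point): The middle of the weighing plate and of the engraved ring, on the plate's top, 25 mm above the counter; axes as the scale's.
- espresso_cup: White espresso cup with a band and one ear handle, upright, empty, loose, about 0.1 kg, standing on the plate 20 to 45 mm left (+y) of its middle. 50 mm high, foot 44 mm across, rim 64 mm. The bowl's centre line lies 12 mm from the origin along the cup's own +y; the handle points along its -y, 55 mm from the centre line, and starts towards the scale's right, up to 60 degrees round.
- cup_foot (a point): The centre of the cup's foot, on its underside on the bowl's centre line; at the start it is 25 mm above the counter.
- tare_top (a point): The centre of the top of the tare key: oblong grey key, 16 mm (scale x) by 30 mm (scale y), at the right (-y) end of the front panel, 60 mm in front of the scale's origin and 53 mm to its right. Its top stands 25 mm above the counter, 4 mm proud of the panel; the weighing plate's edge begins 25 mm from its centre.
- tare_key (a joint): Travel of the tare key in m: 0 up, 0.003 fully down. Spring return, 1.6 N to start moving, 4 N fully down against a hard stop.
- power_top (a point): The centre of the top of the on/off key: round grey key, 16 mm across, at the left (+y) end of the front panel, 60 mm in front of the scale's origin and 53 mm to its left, same height and spring as the tare key. Not to be pressed.
- power_key (a joint): Travel of the on/off key in m: 0 up, 0.003 fully down. Must stay up.
- tamper: Bystander: coffee tamper with round steel foot and dark upright handle, 58 mm across, 102 mm high, to the right of the scale; origin in the middle of its underside.
- leveller: Bystander: round black puck leveller, 64 mm across, 36 mm high, to the right of the scale; origin in the middle of its underside.
- portafilter: Bystander: portafilter with black handle lying to the left of the scale, 245 mm long, 85 mm wide, 61 mm high; origin in the middle of its outline at counter height, handle towards its -x.
- basket: Bystander: steel filter basket lying upside down, 68 mm across, 24 mm high, to the left of and behind the scale; origin in the middle of its underside.

How it is judged:
By the outcome, as a careful person would: the job done as asked, in the order asked, and still so for the second after the job is handed in, with the robot touching nothing.
It also fails if it takes over 45 s, if anything falls off the work surface, if the arm or the gripper's body presses on something with over 40 N, if the wrist force passes 120 N, or if a joint passes its speed limit or range.

ROBOT

A 6-joint arm with a two-finger parallel gripper is mounted at the origin on a cart in front of the work surface, level with it; the furniture and walls round the work are solid. World frame = base frame: x ahead of the robot, y to its left, z up, the work surface at z = 0. Lengths are in m, angles in rad, forces in N, time in s.
With the tool pointing down it reaches from about 0.35 to 0.85 m from the base axis. Payload 8.1 kg.
Tool frame: the origin (TCP) lies on the centre line of the jaws, within the pads' length; the fingertips stand 17 mm ahead of it and the grasp point (between the pads) lies 2 mm behind it; z points along the fingers, y is the line along which they close (so a half turn about z gives the same grasp; the last joint's range is limited). The gripper opens to 93 mm and grips with 3 to 60 N. Pads are 15 mm wide; open, the fingers measure 128 mm over their backs; the gripper's body (75 mm by 188 mm) begins 65 mm behind the grasp point.
Start: joints at [-1.417, 0.13, 1.488, -0, 1.523, -0.085], TCP at [0.142, -0.583, 0.236] pointing down, gripper open.
Joint ranges: [-2.96, 2.96], [-0.89, 2.26], [0.02, 2.5], [-1.34, 4.48], [0, 2.73], [-2.66, 2.66]. Speed limits (rad/s): [2.39, 2.39, 2.79, 3.14, 3.14, 3.14].

INTERFACE

Orientations are given as a rotation vector (axis times angle).
In Python, from plant import robot, optics, close_job, models gives the robot as it stands.
- The arm moves only by the shell command python3 -m inch 'ROWS' [OPENING] [FORCE]. ROWS is a JSON object of lists of equal length, an entry for each row: "travel": the shift along the tool's x, y, z in m, a list of three; "spin": the turn about the tool's z in rad. In form: {"travel": [[x, y, z], ...], "spin": [spin, ...]}. A call has 1 to 10 rows; each row is the pose to reach, as a shift and turn from the pose commanded when the call began, along the tool's axes at that moment; what a row does not reach only later rows make up. A row lasts 1/12 s, in which the tool goes at most 41.7 mm and 7.16 degrees, less where a joint would pass 70% of its speed; a pose out of reach is approached as far as the arm can. A call with a gripper value outside its range is refused whole. OPENING is the closure, from 0 (fully open) to 1 (shut), set as the call begins (- or left out, the last holds). The fingers move at their own pace and stop on an object; FORCE is the grip in N (left out, the last holds). Time passes only in rows, so rows that repeat a pose let the fingers close. It gives the time, the measured TCP pose, the force, the opening and the grip force at its end, in the units of the state.
- robot.read_state(): the state, without advancing time (a new reading comes with each control period).
- optics.read_camera(name): name is "scene" or "top"; returns (picture, depth): 480x640x3 uint8, red, green, blue; 480x640 float32, m along the optical axis (not along the pixel's ray), 0 where there is no reading.
- optics.camera_info(name): a dict with "camera_matrix" (3x3 intrinsics, pixels), "view" (4x4, takes a point from world to camera coordinates). Camera axes: x right, y down, z forward; pixel columns grow to the right and rows downward; lengths in m; the calibration is good to about 2 mm. A picture is of the moment at which its call begins. camera_info takes no time and is no camera call.
- close_job(): hands the job in; it is judged then, once.
Trained networks look in the newest picture that a camera, given by its name, has taken for a name from the list of things; names that differ only in an ending like _2 or _b are one class to them, and where a whole thing is asked for, a point or a joint stands for the part that bears it (a point fixed in the world has none). Each returns a list of dicts, best first, with "p" (0 to 1); they miss things now and then, are a little off and sometimes report something else, mostly with a low value. They report only what shows in the picture. A call takes as long as a camera call.
- models.look_for(camera, name): "centre" ([x, y, z] in m, in world coordinates, good to about 4 mm: the middle of the surface that is visible of it).
- models.masks_of(camera, name): "region" (480x640 bool, what is visible of it).
The state is a dict: "t": time; "q": joint angles; "dq": joint speeds; "joint_torque": joint torques, N m; "tool_pos": TCP position; "orientation": TCP orientation; "force": force on the tool from outside, world axes, zero at the start; "wrist_torque": the same for the moment, N m; "opening": finger opening in m; "gripper_force": force on a finger pad.
Only numpy, scipy, OpenCV 4.12 (cv2) and the standard library are available. Lean on these libraries where they do the work, as an engineer would, in place of code of your own. Each camera call takes 0.05 s, during which the arm holds its last target. There are 200 camera calls.

## Working session

There is one attempt and no reset: what is moved stays moved. The work goes in short steps, Python scripts to look and compute and a shell command to move; the robot and the scene stay as the last step left them, time stands still between calls to the robot, and variables do not carry over. Pictures are saved under pics/ and viewed, at most 10 in all, crops included, and the job is handed in when it is done.

```bash
mkdir -p pics; cat > h.py <<'E'
import numpy as np, cv2
from plant import robot, optics, models
def cloud(cam,depth):
    i=optics.camera_info(cam);K=np.array(i["camera_matrix"]);V=np.array(i["view"])
    v,u=np.mgrid[0:480,0:640];P=np.stack([(u-K[0,2])/K[0,0]*depth,(v-K[1,2])/K[1,1]*depth,depth],-1)
    return (P-V[:3,3])@V[:3,:3]
def px(cam,p):
    i=optics.camera_info(cam);V=np.array(i["view"]);c=V[:3,:3]@np.array(p)+V[:3,3]
    w=np.array(i["camera_matrix"])@c;return w[:2]/w[2]
E
python3 - <<'E'
from h import *
s=robot.read_state();print(s["t"],s["tool_pos"],s["orientation"],s["opening"])
for c in("top","scene"):
    p,d=optics.read_camera(c);cv2.imwrite(f"pics/{c}0.png",p[...,::-1])
    np.savez(f"{c}0.npz",p=p,d=d)
    for n in("scale","plate_mid","espresso_cup","cup_foot","tare_top","power_top","tamper","leveller","portafilter","basket"):
        r=models.look_for(c,n);print(c,n,[(np.round(x["centre"],3).tolist(),round(x["p"],2)) for x in r[:2]], px(c,r[0]["centre"]).round() if r else "")
E
```

```text
0.0 [ 0.14184233 -0.58244082  0.23461582] [-3.11743096e+00 -3.73955135e-01  9.68294998e-05] 0.09318141517083126
top scale [([0.487, -0.029, 0.023], 0.8)] [348. 267.]
top plate_mid [([0.486, -0.03, 0.023], 0.65)] [349. 267.]
top espresso_cup [([0.519, 0.007, 0.043], 0.87)] [331. 251.]
top cup_foot [([0.523, -0.001, 0.046], 0.57), ([0.522, -0.212, 0.023], 0.45)] [335. 249.]
top tare_top [([0.424, -0.056, 0.021], 0.64)] [362. 297.]
top power_top [([0.452, 0.056, 0.025], 0.44)] [308. 285.]
top tamper [([0.521, -0.216, 0.022], 0.62)] [437. 249.]
top leveller [([0.416, -0.171, 0.034], 0.7)] [419. 300.]
top portafilter [([0.525, 0.255, 0.042], 0.86), ([0.415, -0.176, 0.035], 0.4)] [210. 251.]
top basket [([0.632, 0.233, 0.03], 0.62)] [222. 201.]
scene scale [([0.471, -0.002, 0.024], 0.97)] [360. 253.]
scene plate_mid [([0.476, 0.004, 0.022], 0.73)] [355. 254.]
scene espresso_cup [([0.522, 0.003, 0.057], 0.71)] [335. 230.]
scene cup_foot [([0.52, -0.0, 0.06], 0.84)] [337. 228.]
scene tare_top [([0.425, -0.052, 0.026], 0.46)] [396. 247.]
scene power_top [([0.448, 0.049, 0.025], 0.41)] [353. 277.]
scene tamper [([0.516, -0.213, 0.041], 0.58)] [402. 172.]
scene leveller [([0.415, -0.165, 0.034], 0.89)] [434. 211.]
scene portafilter [([0.515, 0.258, 0.043], 0.93)] [242. 333.]
scene basket [([0.638, 0.239, 0.022], 0.73)] [195. 295.]
```

View pics/top0.png

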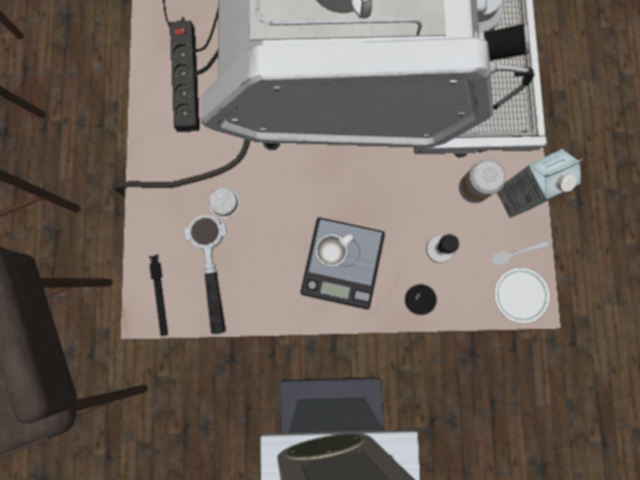

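View pics/scene0.png

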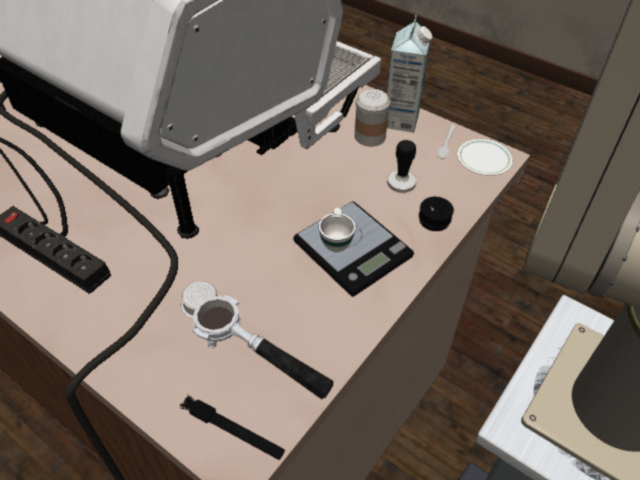

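The top view shows the scale tilted at about (343,263), with the cup at (331,250) and its handle at (349,238). The tare key is at (362,296) and the on/off key at (312,285). The scene view agrees. Next I'll get precise poses from the depth data.

```bash
cat > meas.py <<'E'
from h import *
from scipy.optimize import least_squares
def data(tag=None):
    out={}
    for c in("top","scene"):
        if tag=="0": z=np.load(f"{c}0.npz");p,d=z["p"],z["d"]
        else: p,d=optics.read_camera(c)
        P=cloud(c,d);P[d==0]=np.nan;out[c]=(p,d,P)
    return out
def scale_pose(P):
    m=(P[...,2]>.012)&(P[...,2]<.035)&(abs(P[...,0]-.49)<.14)&(abs(P[...,1]+.02)<.135)
    n,l,st,_=cv2.connectedComponentsWithStats(m.astype(np.uint8))
    k=1+np.argmax(st[1:,4]);Q=P[l==k]
    r=cv2.minAreaRect(Q[:,:2].astype(np.float32)*1000);return r,np.median(Q[:,2]),len(Q)
def cup(P,c0=(.52,.005)):
    m=(P[...,2]>.066)&(P[...,2]<.085)&(np.hypot(P[...,0]-c0[0],P[...,1]-c0[1])<.075)
    return P[m]
E
python3 - <<'E'
from meas import *
D=data("0")
for c in D:
    p,d,P=D[c];print(c,scale_pose(P))
    Q=cup(P);print(len(Q),Q.mean(0) if len(Q) else "",Q[:,2].max() if len(Q) else "")
    if len(Q):
        f=least_squares(lambda a:np.hypot(Q[:,0]-a[0],Q[:,1]-a[1])-.030,[.52,.005],loss="soft_l1",f_scale=.002);print("rim",f.x)
    m=(P[...,0]>.55)&(P[...,0]<.8)&(abs(P[...,1])<.25)&(P[...,2]>.1);print("tall min x",P[m][:,0].min() if m.any() else None)
    t=P[(P[...,2]<.01)&(abs(P[...,0]-.5)<.1)&(abs(P[...,1]-.12)<.03)];print("table z",np.median(t[:,2]))
p=D["top"][0][205:320,285:400];cv2.imwrite("pics/topc.png",cv2.resize(p[...,::-1],(575,575),interpolation=cv2.INTER_CUBIC))
E
```

```text
top (((499.15032958984375, -17.062774658203125), (149.9304962158203, 170.4740447998047), 76.17941284179688), np.float64(0.02368191535439228), 4853)
258 [ 0.52753711 -0.00273606  0.07302562] 0.07907942782395998
rim [0.51908882 0.00636578]
tall min x 0.6993308108297258
table z 0.0004077712434101556
scene (((495.800048828125, -15.400596618652344), (150.98219299316406, 172.0634765625), 76.2919921875), np.float64(0.022246143921850897), 4887)
364 [0.51854974 0.00483718 0.07141984] 0.07832750053797603
rim [0.51555269 0.00871035]
tall min x 0.6956018788988192
table z -0.0005803315013303805
```

View pics/topc.png

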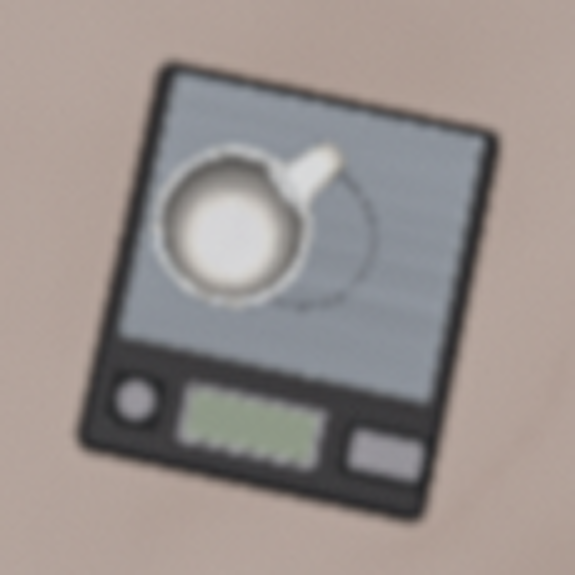

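The crop shows the cup centred at about (235,228), the ring around (303,235), the tare key at (385,455) and the on/off key at (135,400). In world coordinates:
- **Scale:** origin ≈ (0.4975, -0.016), yaw ≈ -13.8°
- **Plate middle:** ≈ (0.519, -0.021)
- **Cup:** ≈ (0.517, 0.0075)
- **Tare key:** ≈ (0.427, -0.053)

The push is therefore almost straight along world -y. I'll move to the left side first, with the gripper closed.

```bash
python3 -m inch '{"travel":[[0.518,-0.55,0],[0.518,-0.55,0],[0.518,-0.55,0],[0.518,-0.55,0],[0.518,-0.55,0],[0.518,-0.55,0],[0.518,-0.55,0],[0.518,-0.55,0],[0.518,-0.55,0],[0.518,-0.55,0]],"spin":[0,0,0,0,0,0,0,0,0,0]}' 1 10
cat >> h.py <<'E'
def go(target,yaw_deg):
    """shift in tool axes and spin to reach target with tool x at world yaw"""
    from scipy.spatial.transform import Rotation as R
    s=robot.read_state();M=R.from_rotvec(s["orientation"]).as_matrix()
    y=np.degrees(np.arctan2(M[1,0],M[0,0]))
    print("t",round(s["t"],2),"pos",np.round(s["tool_pos"],4),"yaw",y.round(2),"F",np.round(s["force"],2),"open",s["opening"],"q",np.round(s["q"],2))
    print("travel",np.round(M.T@(np.array(target)-s["tool_pos"]),4),"spin",-np.radians(yaw_deg-y).round(4))
E
python3 -c "
from h import *;go([.5123,.0748,.2],4)"
```

```text
t: 1.93
tool_pos: [0.3483, -0.2189, 0.236]
orientation: [3.119, 0.373, 0.001]
force: [0.7, -0.8, -1.1]
opening: 0.0309
gripper_force: 0.0
t 1.93 pos [ 0.3483 -0.2189  0.236 ] yaw 13.66 F [ 0.75 -0.82 -1.12] open 0.030893499835494418 q [-0.69 -0.41  1.98  0.    1.57  0.65]
travel [ 0.2287 -0.2467  0.0359] spin 0.1685
```

```bash
python3 -m inch '{"travel":[[0.229,-0.247,0.036],[0.229,-0.247,0.036],[0.229,-0.247,0.036],[0.229,-0.247,0.036],[0.229,-0.247,0.036],[0.229,-0.247,0.036],[0.229,-0.247,0.036],[0.229,-0.247,0.036],[0.229,-0.247,0.036],[0.229,-0.247,0.036]],"spin":[0.169,0.169,0.169,0.169,0.169,0.169,0.169,0.169,0.169,0.169]}'
python3 -c "
from h import *;go([.5123,.0748,.062],4)"
```

```text
t: 2.77
tool_pos: [0.5123, 0.0764, 0.1989]
orientation: [-3.139, -0.116, 0.002]
force: [-0.2, -0.8, 0.0]
opening: 0.0005
gripper_force: 0.0
t 2.77 pos [0.5123 0.0764 0.1989] yaw 4.23 F [-0.18 -0.79  0.04] open 0.0005334761572175762 q [ 0.05 -0.07  1.76  0.    1.45  1.55]
travel [0.     0.0017 0.1369] spin 0.004
```

```bash
python3 -m inch '{"travel":[[0,0,0.03],[0,0,0.06],[0,0,0.09],[0,0,0.11],[0,0,0.125],[0,0,0.137],[0,0,0.137],[0,0,0.137]],"spin":[0,0,0,0,0,0,0,0]}'
python3 - <<'E'
from meas import *
go([.5143,.0493,.062],4)
for c in("top","scene"):
    p,d=optics.read_camera(c);a=p[150:310,250:430] if c=="top" else p[130:310,240:440]
    cv2.imwrite(f"pics/{c}1.png",cv2.resize(a[...,::-1],None,fx=3,fy=3))
E
```

```text
t: 3.43
tool_pos: [0.5116, 0.0727, 0.0627]
orientation: [3.14, 0.109, -0.001]
force: [0.3, -0.4, 0.5]
opening: 0.0001
gripper_force: 0.0
t 3.43 pos [0.5116 0.0727 0.0627] yaw 3.96 F [ 0.31 -0.36  0.49] open 0.000130448902746953 q [ 0.04  0.06  1.89 -0.    1.19  1.54]
travel [0.0011 0.0236 0.0008] spin -0.0007
```

View pics/scene1.png

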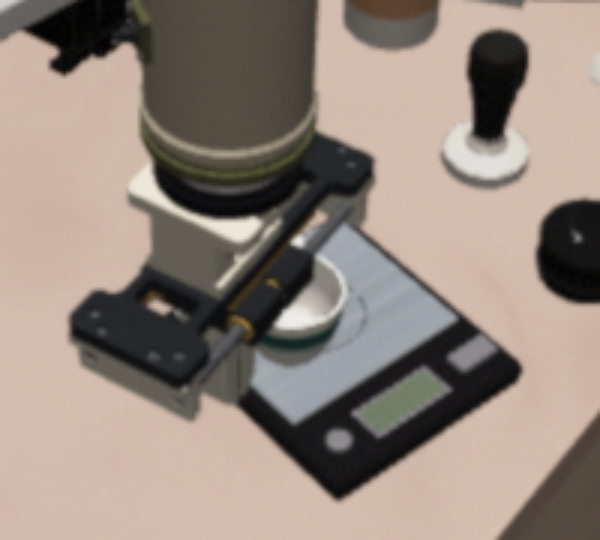

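The scene view shows the closed fingers to the left of the cup at about (235,375), with the cup at (300,300) and undisturbed. I'll begin the slow push.

```bash
python3 -m inch '{"travel":[[0.001,0.004,0],[0.001,0.008,0],[0.001,0.011,0],[0.001,0.013,0],[0.001,0.0145,0],[0.001,0.016,0],[0.001,0.0175,0],[0.001,0.019,0],[0.001,0.0205,0],[0.001,0.022,0]],"spin":[0,0,0,0,0,0,0,0,0,0]}'
python3 -m inch '{"travel":[[0,0.0015,0],[0,0.003,0],[0,0.0045,0],[0,0.006,0],[0,0.0075,0],[0,0.0085,0],[0,0.009,0],[0,0.009,0]],"spin":[0,0,0,0,0,0,0,0]}'
cat >> meas.py <<'E'
def rim(P,c0):
    m=(P[...,2]>.071)&(P[...,2]<.080)&(np.hypot(P[...,0]-c0[0],P[...,1]-c0[1])<.05);Q=P[m]
    f=lambda a:np.hypot(Q[:,0]-a[0],Q[:,1]-a[1])-.031
    r=least_squares(f,c0,loss="soft_l1",f_scale=.0015);return r.x,(abs(f(r.x))<.003).sum(),len(Q)
E
python3 - <<'E'
from meas import *
D=data("0")
for c in D: print("before",c,rim(D[c][2],[.518,.007]))
D=data()
for c in D:
    p,d,P=D[c];print(c,rim(P,[.518,-.004]));print(scale_pose(P))
    a=p[150:310,250:430] if c=="top" else p[130:310,240:440]
    cv2.imwrite(f"pics/{c}2.png",cv2.resize(a[...,::-1],None,fx=3,fy=3))
go([.5143,.0281,.062],4)
E
```

```text
t: 4.37
tool_pos: [0.5144, 0.0516, 0.0627]
orientation: [-3.139, -0.11, -0.0]
force: [-0.3, 1.4, 1.1]
opening: 0.0006
gripper_force: 0.5
t: 5.03
tool_pos: [0.515, 0.0425, 0.0626]
orientation: [3.14, 0.109, -0.0]
force: [0.6, 0.7, 0.0]
opening: 0.0004
gripper_force: 0.3
before top (array([0.51886103, 0.00704867]), np.int64(149), 202)
before scene (array([0.51564083, 0.00861427]), np.int64(169), 213)
top (array([ 0.51950337, -0.00190546]), np.int64(18), 18)
(((455.51324462890625, 26.069395065307617), (92.49378204345703, 80.44612121582031), 86.83637237548828), np.float64(0.02244213427178176), 1454)
scene (array([ 0.51719344, -0.00106301]), np.int64(99), 121)
(((490.99969482421875, -14.809761047363281), (152.07339477539062, 162.34034729003906), 76.41802978515625), np.float64(0.02197692790234799), 4015)
t 5.13 pos [0.5149 0.0426 0.0626] yaw 4.0 F [ 1.09 -0.35  0.44] open 0.000623081046541152 q [-0.02  0.06  1.89 -0.    1.19  1.48]
travel [-0.0016  0.0144  0.0006] spin -0.0001
```

View pics/scene2.png

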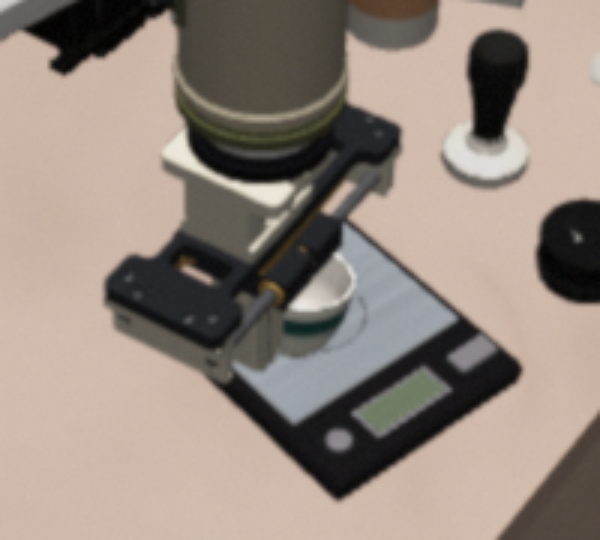

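The cup is upright, about 10 mm along at (315,290), and the scale has not moved. About 20 mm remain in both cameras.

```bash
python3 -m inch '{"travel":[[0,0.0015,0],[0,0.003,0],[0,0.0045,0],[0,0.006,0],[0,0.0075,0],[0,0.009,0],[-0.001,0.0105,0],[-0.001,0.012,0],[-0.001,0.0135,0],[-0.001,0.015,0]],"spin":[0,0,0,0,0,0,0,0,0,0]}'
python3 -m inch '{"travel":[[0,0.0015,0],[0,0.003,0],[0,0.004,0],[0,0.0045,0],[0,0.0045,0]],"spin":[0,0,0,0,0]}'
python3 - <<'E'
from meas import *
D=data()
for c in D:
    P=D[c][2];print(c,rim(P,[.518,-.021]))
go([.5143,.0228,.062],4)
E
```

```text
t: 5.97
tool_pos: [0.515, 0.0274, 0.0626]
orientation: [3.14, 0.11, 0.0]
force: [0.8, 1.3, 0.6]
opening: 0.001
gripper_force: 0.5
t: 6.38
tool_pos: [0.5154, 0.023, 0.0626]
orientation: [3.14, 0.109, -0.0]
force: [-0.3, 0.6, -0.2]
opening: 0.0006
gripper_force: 0.2
top (array([ 0.51909517, -0.02111252]), np.int64(24), 24)
scene (array([ 0.51638952, -0.01995385]), np.int64(98), 119)
t 6.48 pos [0.5153 0.023  0.0626] yaw 4.0 F [0.52 0.46 0.4 ] open 0.00032352505652522945 q [-0.05  0.06  1.89 -0.    1.19  1.45]
travel [-0.001   0.0002  0.0006] spin -0.0
```

Both cameras put the cup within about 1 mm of the ring's middle. I'll back off, rise clear and check.

```bash
python3 -m inch '{"travel":[[0,-0.003,0],[0,-0.01,0],[0,-0.02,0],[0,-0.035,0],[0,-0.05,0],[0,-0.055,-0.02],[0,-0.055,-0.055],[0,-0.055,-0.09],[0,-0.055,-0.12],[0,-0.055,-0.12]],"spin":[0,0,0,0,0,0,0,0,0,0]}'
python3 -m inch '{"travel":[[-0.03,0,0],[-0.07,0,0],[-0.11,0,0],[-0.13,0.02,0],[-0.13,0.02,0],[-0.13,0.02,0]],"spin":[0.1,0.2,0.3,0.311,0.311,0.311]}'
python3 - <<'E'
from meas import *
D=data()
for c in D:
    p,d,P=D[c];r=rim(P,[.518,-.021]);print(c,r,scale_pose(P))
    for n in("tare_top","power_top"): print(n,[(np.round(x["centre"],4),x["p"]) for x in models.look_for(c,n)[:1]])
    a=p[205:320,285:400] if c=="top" else p[170:310,280:430]
    cv2.imwrite(f"pics/{c}3.png",cv2.resize(a[...,::-1],None,fx=4,fy=4))
go([.4266,-.0534,.062],-13.8)
E
```

```text
t: 7.32
tool_pos: [0.5152, 0.0793, 0.1903]
orientation: [-3.139, -0.111, -0.017]
force: [1.7, 0.2, 0.6]
opening: 0.0005
gripper_force: 0.0
t: 7.82
tool_pos: [0.3829, 0.0492, 0.1828]
orientation: [-3.118, 0.378, -0.003]
force: [0.0, -0.2, -1.0]
opening: 0.0001
gripper_force: 0.0
top (array([ 0.51839007, -0.0163635 ]), np.int64(150), 207) (((501.17266845703125, -17.507835388183594), (150.2249755859375, 166.08795166015625), 76.05735778808594), np.float64(0.024605632858810768), 3028)
tare_top [(array([0.6317, 0.2344, 0.0254]), 0.19)]
power_top []
scene (array([ 0.51504747, -0.01566698]), np.int64(94), 97) (((495.82684326171875, -15.344474792480469), (151.61895751953125, 171.79974365234375), 76.28425598144531), np.float64(0.02211811289352224), 4289)
tare_top [(array([ 0.4254, -0.0526,  0.0225]), 0.42)]
power_top [(array([0.4465, 0.0458, 0.0243]), 0.4)]
t 8.12 pos [0.3837 0.0493 0.1825] yaw -13.78 F [ 0.39 -0.6   0.38] open 0.0007555021575477764 q [-0.   -0.46  2.11  0.    1.49  1.81]
travel [0.0662 0.0895 0.1205] spin 0.0003
```

View pics/scene3.png

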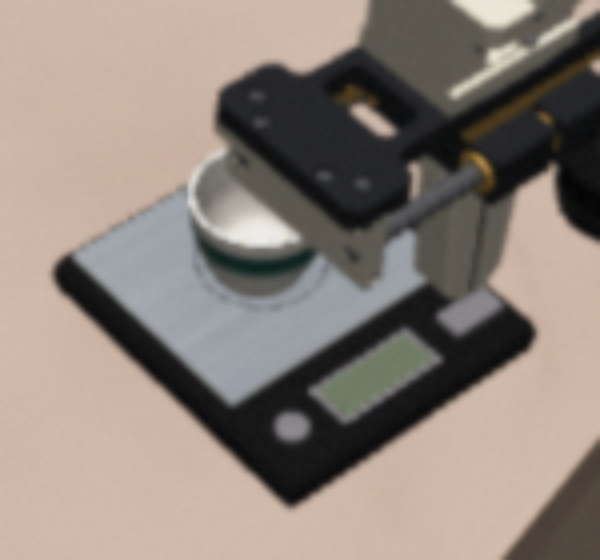

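View pics/top3.png

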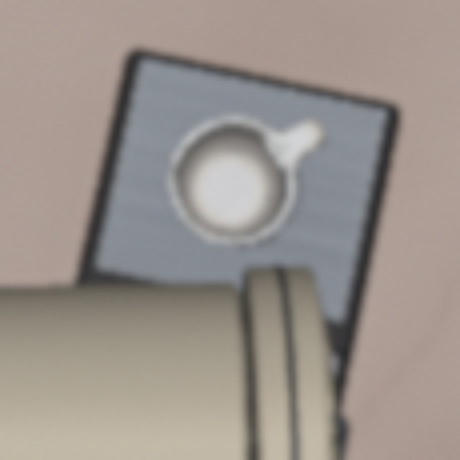

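In the scene view the cup at (255,235) stands near the ring but looks offset, and the top view agrees, with the cup at (233,180). The full rim fit puts it about 5.5 mm short of the middle. I'll draw the fitted circles over the picture to confirm.

```bash
python3 - <<'E'
from meas import *
D=data("0");z=np.load("top0.npz")
p3={c:optics.read_camera(c) for c in("scene","top")}
tiles=[]
PM={"scene":(.5172,-.0206),"top":(.5205,-.0223)};C={"scene":(.5150,-.0157),"top":(.5184,-.0164)}
C0={"scene":(.5156,.0086),"top":(.5189,.0070)}
def draw(im,c,o,s,ctr,r,h,col):
    t=np.linspace(0,2*np.pi,90)
    pts=np.array([(px(c,[ctr[0]+r*np.cos(a),ctr[1]+r*np.sin(a),h])-o+.5)*s for a in t])
    cv2.polylines(im,[np.int32(pts*16)],True,col,1,cv2.LINE_AA,4)
for c,o,w in(("scene",(295,200),70),("top",(310,220),70)):
    for img,cc in((D[c][0],C0[c]),(p3[c][0],C[c])):
        s=5.5;a=cv2.resize(img[o[1]:o[1]+w-15,o[0]:o[0]+w][...,::-1],None,fx=s,fy=s,interpolation=cv2.INTER_CUBIC).copy()
        o_=np.array(o);draw(a,c,o_,s,PM[c],.03,.025,(0,0,255));draw(a,c,o_,s,cc,.032,.075,(0,255,0));draw(a,c,o_,s,cc,.022,.025,(255,0,0))
        tiles.append(a)
cv2.imwrite("pics/ov.png",np.vstack([np.hstack(tiles[:2]),np.hstack(tiles[2:])]))
print(cv2.imread("pics/ov.png").shape)
E
```

```text
(604, 770, 3)
```

View pics/ov.png

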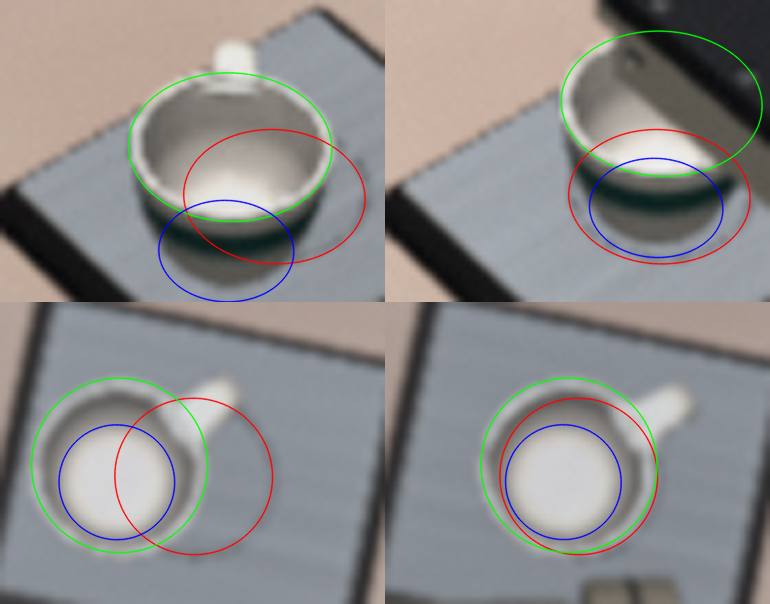

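```bash
python3 - <<'E'
from meas import *
def fit(Q,c0,r0=None):
    if len(Q)<12: return None
    f=(lambda a:np.hypot(Q[:,0]-a[0],Q[:,1]-a[1])-a[2]) if r0 is None else (lambda a:np.hypot(Q[:,0]-a[0],Q[:,1]-a[1])-r0)
    r=least_squares(f,list(c0)+([.03] if r0 is None else []),loss="soft_l1",f_scale=.001);return np.round(r.x*1000,1),len(Q)
pm=np.array([.519,-.0215])
for tag,c0 in(("0",(.5172,.0078)),(None,(.5168,-.016))):
    D=data(tag)
    for c in D:
        p,d,P=D[c];ok=np.isfinite(P[...,2])
        g=cv2.cvtColor(p,cv2.COLOR_RGB2GRAY).astype(np.float32)
        R=np.hypot(P[...,0]-c0[0],P[...,1]-c0[1])
        ang=np.degrees(np.arctan2(P[...,1]-c0[1],P[...,0]-c0[0]))
        nh=(np.abs(ang+35)>35)
        print(tag,c)
        for a,b in((.027,.035),(.035,.045),(.045,.055),(.055,.065),(.065,.072),(.072,.08)):
            m=ok&(P[...,2]>a)&(P[...,2]<b)&(R<.042)&nh
            print("  z",a,fit(P[m],c0), P[m].mean(0).round(4) if m.any() else "")
        # ring: dark thin marks on plate (black-hat)
        bh=cv2.morphologyEx(g,cv2.MORPH_BLACKHAT,np.ones((5,5)))
        rr=np.hypot(P[...,0]-pm[0],P[...,1]-pm[1])
        m=ok&(abs(P[...,2]-.025)<.006)&(abs(rr-.030)<.007)&(bh>7)&(R>.036)
        print("  ring",fit(P[m],pm,.03),len(P[m]))
E
```

```text
0 top
  z 0.027 (array([500.4,  12. ,  21.9]), 220) [0.5105 0.0098 0.0309]
  z 0.035 (array([519. ,   8. ,  19.9]), 186) [0.5161 0.0111 0.0392]
  z 0.045 (array([518.7,   8. ,  25.1]), 93) [0.5177 0.0105 0.0493]
  z 0.055 (array([518.4,   7.9,  27.3]), 32) [0.5293 0.0177 0.0605]
  z 0.065 (array([518.3,   8.5,  28.4]), 36) [0.5258 0.0089 0.0684]
  z 0.072 (array([518.3,   7.8,  30. ]), 108) [0.5125 0.0108 0.075 ]
  ring (array([519.5, -23.1]), 84) 84
0 scene
  z 0.027 (array([522.9,  15. ,  24. ]), 60) [0.5146 0.0109 0.031 ]
  z 0.035 (array([514.9,   9.8,  23.7]), 118) [0.5128 0.0045 0.0402]
  z 0.045 (array([515.2,   9.4,  27.1]), 153) [0.5105 0.009  0.0504]
  z 0.055 (array([515.3,   9.3,  28.9]), 183) [0.5088 0.0118 0.0603]
  z 0.065 (array([515. ,   9.3,  29.4]), 143) [0.5089 0.0141 0.0688]
  z 0.072 (array([515.2,   9.2,  30.1]), 116) [0.5094 0.0127 0.074 ]
  ring (array([518.6, -24.6]), 49) 49
None top
  z 0.027 (array([501.2, -11.2,  21.4]), 240) [ 0.5107 -0.012   0.0308]
  z 0.035 (array([518.6, -15.2,  20. ]), 184) [ 0.5159 -0.0134  0.0392]
  z 0.045 (array([518.4, -15.2,  25.1]), 83) [ 0.517  -0.0118  0.0492]
  z 0.055 (array([518.1, -15.3,  27.1]), 36) [ 0.5227 -0.0165  0.0599]
  z 0.065 (array([517.5, -15.3,  29. ]), 39) [ 0.5233 -0.0122  0.0688]
  z 0.072 (array([517.7, -15.1,  30. ]), 107) [ 0.5136 -0.0119  0.0751]
  ring (array([519.9, -24.6]), 17) 17
None scene
  z 0.027 (array([521.7,  -8.6,  25.4]), 67) [ 0.5098 -0.0046  0.0301]
  z 0.035 (array([514.1, -11.7,  22.5]), 76) [ 0.5105 -0.0069  0.0397]
  z 0.045 (array([514.5, -14.2,  27.2]), 91) [0.5067 0.0023 0.0502]
  z 0.055 (array([514.6, -13.5,  28.3]), 109) [0.5096 0.0051 0.06  ]
  z 0.065 (array([515. , -13.7,  29.4]), 92) [0.5128 0.0063 0.0688]
  z 0.072 (array([514.7, -14.9,  30.4]), 64) [0.5138 0.0067 0.0739]
  ring None 2
```

The fits at several heights agree: the cup is at y ≈ -0.015 and the ring middle at about -0.0225. The earlier partial-arc fits were biased, so I'll go back and push 7 mm more.

```bash
python3 -c "
from h import *;go([.5145,.062,.19],4)"
```

```text
t 8.32 pos [0.3833 0.0491 0.1825] yaw -13.81 F [ 0.18 -0.35 -0.05] open 0.000534156740349412 q [-0.01 -0.46  2.11  0.    1.49  1.81]
travel [ 0.1243 -0.0438 -0.0076] spin -0.3108
```

```bash
python3 -m inch '{"travel":[[0.03,-0.011,-0.008],[0.065,-0.022,-0.008],[0.1,-0.035,-0.008],[0.124,-0.044,-0.008],[0.124,-0.044,-0.008],[0.124,-0.044,-0.008]],"spin":[-0.1,-0.2,-0.3,-0.311,-0.311,-0.311]}'
python3 -m inch '{"travel":[[0,0,0.03],[0,0,0.06],[0,0,0.09],[0,0,0.11],[0,0,0.122],[0,0,0.127],[0,0,0.127],[0,0,0.127]],"spin":[0,0,0,0,0,0,0,0]}'
python3 -c "
from h import *;go([.5155,.0157,.0626],4)"
```

```text
t: 8.82
tool_pos: [0.5145, 0.0621, 0.1895]
orientation: [-3.14, -0.109, 0.004]
force: [-0.2, -0.3, -0.8]
opening: 0.0004
gripper_force: 0.0
t: 9.48
tool_pos: [0.5148, 0.0621, 0.065]
orientation: [3.14, 0.109, 0.003]
force: [0.0, 0.5, 0.4]
opening: 0.0008
gripper_force: 0.0
t 9.48 pos [0.5148 0.0621 0.065 ] yaw 3.99 F [0.   0.47 0.39] open 0.0008319971194851849 q [0.02 0.06 1.88 0.   1.19 1.52]
travel [-0.0025  0.0463  0.0024] spin -0.0001
```

```bash
python3 -m inch '{"travel":[[0,0.012,0],[0,0.022,0],[0,0.03,0],[0,0.034,0],[0,0.037,0],[0,0.0385,0],[0,0.04,0],[0,0.0415,0],[0,0.043,0],[0,0.0445,0]],"spin":[0,0,0,0,0,0,0,0,0,0]}'
python3 -m inch '{"travel":[[0,0.001,0],[0,0.002,0],[0,0.002,0],[0,0.002,0]],"spin":[0,0,0,0]}'
python3 -m inch '{"travel":[[0,-0.003,0],[0,-0.01,0],[0,-0.02,0],[0,-0.035,0],[0,-0.05,0],[0,-0.055,-0.02],[0,-0.055,-0.055],[0,-0.055,-0.09],[0,-0.055,-0.12],[0,-0.055,-0.12]],"spin":[0,0,0,0,0,0,0,0,0,0]}'
python3 -c "
from h import *;go([.35,.0,.19],-13.8)"
```

```text
t: 10.32
tool_pos: [0.5172, 0.0178, 0.0636]
orientation: [-3.14, -0.11, 0.0]
force: [0.5, 2.4, 0.5]
opening: 0.0005
gripper_force: 0.6
t: 10.65
tool_pos: [0.5173, 0.0156, 0.0635]
orientation: [3.14, 0.11, -0.0]
force: [0.1, 1.0, 1.0]
opening: 0.0006
gripper_force: 0.3
t: 11.48
tool_pos: [0.5172, 0.0718, 0.1913]
orientation: [-3.139, -0.111, -0.017]
force: [0.8, 0.7, 0.7]
opening: 0.0006
gripper_force: 0.0
t 11.48 pos [0.5172 0.0718 0.1913] yaw 4.05 F [0.84 0.67 0.66] open 0.0006285671738503666 q [ 0.04 -0.07  1.77  0.    1.43  1.54]
travel [-0.1719  0.0598 -0.0006] spin 0.3116
```

```bash
python3 -m inch '{"travel":[[-0.035,0.01,0],[-0.065,0.035,0],[-0.09,0.065,0],[-0.11,0.1,0],[-0.13,0.13,0],[-0.14,0.16,0],[-0.152,0.19,0],[-0.152,0.212,0],[-0.152,0.212,0]],"spin":[0.1,0.2,0.3,0.311,0.311,0.311,0.311,0.311,0.311]}'
python3 - <<'E'
from meas import *
D=data()
for c in D:
    p,d,P=D[c];R=np.hypot(P[...,0]-.517,P[...,1]+.022);ang=np.degrees(np.arctan2(P[...,1]+.022,P[...,0]-.517))
    for a,b in((.035,.045),(.045,.055),(.065,.072),(.072,.08)):
        Q=P[(P[...,2]>a)&(P[...,2]<b)&(R<.04)&(abs(ang+35)>35)]
        if len(Q)>12:
            r=least_squares(lambda q:np.hypot(Q[:,0]-q[0],Q[:,1]-q[1])-q[2],[.517,-.022,.03],loss="soft_l1",f_scale=.001);print(c,a,(r.x*1000).round(1))
    print(scale_pose(P))
    for n in("tare_top","power_top"): print(n,[(np.round(x["centre"],4),round(x["p"],2)) for x in models.look_for(c,n)[:1]])
a=D["scene"][0][170:310,280:430];b=D["top"][0][205:320,285:400]
cv2.imwrite("pics/both4.png",np.hstack([cv2.resize(x[...,::-1],(400,400),interpolation=cv2.INTER_CUBIC) for x in(a,b)]))
go([.4266,-.0534,.062],-13.8)
E
```

```text
t: 12.23
tool_pos: [0.3765, -0.1543, 0.1838]
orientation: [3.117, -0.383, 0.002]
force: [-0.3, 0.6, -0.4]
opening: 0.0007
gripper_force: 0.0
top 0.035 [518.9 -23.5  19.7]
top 0.045 [518.4 -23.1  25. ]
top 0.065 [518.3 -23.4  28.7]
top 0.072 [517.7 -22.6  29.8]
(((499.1723327636719, -17.121383666992188), (149.99009704589844, 170.5352783203125), 76.17610168457031), np.float64(0.02364121077345143), 4860)
tare_top [(array([ 0.4249, -0.0585,  0.0213]), 0.51)]
power_top []
scene 0.035 [515.1 -20.9  23.8]
scene 0.045 [514.8 -21.2  26.9]
scene 0.065 [514.8 -21.5  29.5]
scene 0.072 [515.  -21.7  30.1]
(((495.60943603515625, -15.555747985839844), (151.8925323486328, 171.07418823242188), 76.02225494384766), np.float64(0.022381422768566687), 4973)
tare_top [(array([ 0.426 , -0.0513,  0.0225]), 0.57)]
power_top [(array([0.4477, 0.0479, 0.025 ]), 0.39)]
t 12.53 pos [ 0.3769 -0.1504  0.1835] yaw -13.72 F [-0.38 -0.14 -0.23] open 0.0008042651231396906 q [-0.51 -0.4   2.06  0.    1.47  1.3 ]
travel [ 0.0253 -0.1059  0.1215] spin 0.0014
```

View pics/both4.png

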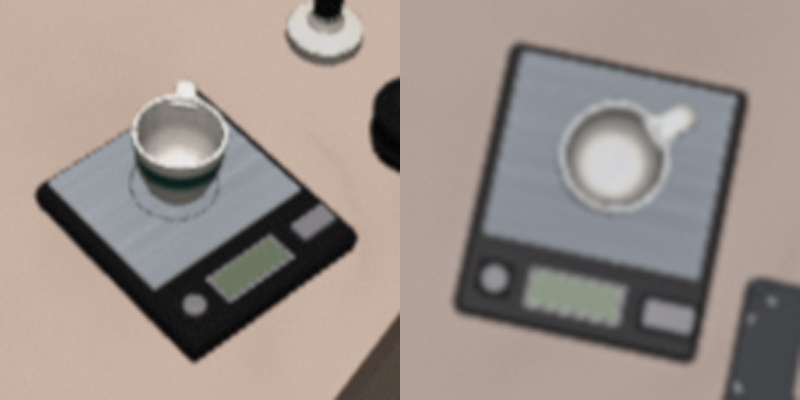

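The left half shows the cup standing upright with its foot inside the ring; the ring arc is visible around it from (130,190) to (222,200). The right half agrees: the cup is at (613,155), about 2 mm from the middle, the scale is unmoved and the tare key is at (668,317). Next is the tare key.

```bash
python3 -m inch '{"travel":[[0.008,-0.035,0],[0.016,-0.07,0],[0.0255,-0.1055,0],[0.0255,-0.1055,0.035],[0.0255,-0.1055,0.07],[0.0255,-0.1055,0.1],[0.0255,-0.1055,0.12],[0.0255,-0.1055,0.128],[0.0255,-0.1055,0.128],[0.0255,-0.1055,0.128]],"spin":[0,0,0,0,0,0,0,0,0,0]}'
python3 -m inch '{"travel":[[0,0,0],[0,0,0]],"spin":[0,0]}'
python3 - <<'E'
from meas import *
go([.4265,-.0537,.042],-13.8)
go([.4265,-.0537,.042],-13.8)
p,d=optics.read_camera("scene");cv2.imwrite("pics/s5.png",cv2.resize(p[200:290,340:440][...,::-1],None,fx=6,fy=6,interpolation=cv2.INTER_CUBIC))
E
```

```text
t: 13.37
tool_pos: [0.427, -0.0548, 0.0563]
orientation: [-3.119, 0.377, -0.0]
force: [-1.1, -0.7, 0.4]
opening: 0.0004
gripper_force: 0.0
t: 13.53
tool_pos: [0.4283, -0.0555, 0.0576]
orientation: [3.118, -0.378, 0.005]
force: [0.1, -0.1, 0.4]
opening: 0.0006
gripper_force: 0.0
t 13.53 pos [ 0.4283 -0.0555  0.0576] yaw -13.82 F [ 0.05 -0.05  0.4 ] open 0.0005601899445380358 q [-0.25 -0.17  2.12 -0.    1.18  1.56]
travel [-0.0022 -0.0014  0.0156] spin -0.0003
t 13.53 pos [ 0.4283 -0.0555  0.0576] yaw -13.82 F [ 0.05 -0.05  0.4 ] open 0.0005601899445380358 q [-0.25 -0.17  2.12 -0.    1.18  1.56]
travel [-0.0022 -0.0014  0.0156] spin -0.0003
```

View pics/s5.png

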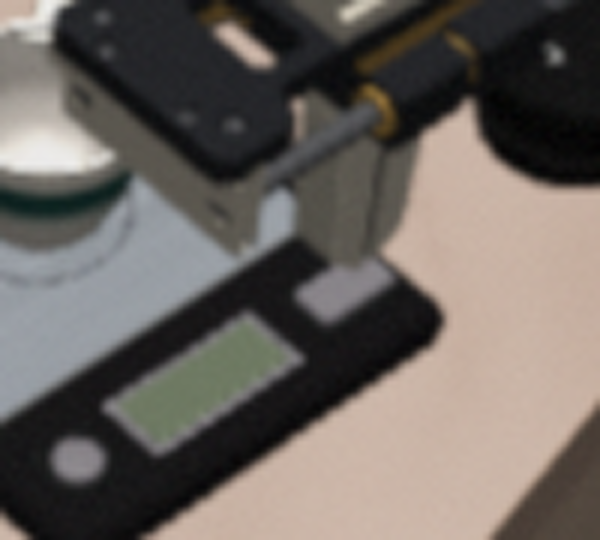

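The fingertip hovers at (345,260) just above the tare key at (345,290), well clear of the cup. I'll lower it slowly.

```bash
python3 -m inch '{"travel":[[-0.002,-0.001,0.004],[-0.002,-0.001,0.008],[-0.002,-0.001,0.011],[-0.002,-0.001,0.0135],[-0.002,-0.001,0.015],[-0.002,-0.001,0.0155],[-0.002,-0.001,0.016],[-0.002,-0.001,0.0165],[-0.002,-0.001,0.0165],[-0.002,-0.001,0.0165]],"spin":[0,0,0,0,0,0,0,0,0,0]}'
python3 -m inch '{"travel":[[0,0,0.0005],[0,0,0.001],[0,0,0.001]],"spin":[0,0,0]}'
```

```text
t: 14.42
tool_pos: [0.4248, -0.0537, 0.0393]
orientation: [-3.119, 0.378, 0.001]
force: [-4.2, 0.4, 5.4]
opening: 0.0008
gripper_force: 2.6
t: 14.67
tool_pos: [0.4249, -0.0538, 0.0391]
orientation: [3.119, -0.378, -0.001]
force: [-9.3, 1.3, 14.9]
opening: 0.0005
gripper_force: 7.7
```

The hard stop has been reached: 15 N at 3 mm of travel. I'll release straight up, then pull back clear.

```bash
python3 -m inch '{"travel":[[0,0,-0.002],[0,0,-0.005],[0,0,-0.012],[0,0,-0.03],[0,0,-0.06],[0,0,-0.1],[0,0,-0.14],[-0.02,0.03,-0.15],[-0.04,0.06,-0.15],[-0.04,0.1,-0.15]],"spin":[0,0,0,0,0,0,0,0,0,0]}'
python3 -m inch '{"travel":[[0,0.03,0],[0,0.06,0],[0,0.06,0],[0,0.06,0],[0,0.06,0]],"spin":[0,0,0,0,0]}'
python3 - <<'E'
from meas import *
D=data()
for c in D:
    p,d,P=D[c];R=np.hypot(P[...,0]-.517,P[...,1]+.022);ang=np.degrees(np.arctan2(P[...,1]+.022,P[...,0]-.517))
    for a,b in((.045,.055),(.072,.08)):
        Q=P[(P[...,2]>a)&(P[...,2]<b)&(R<.04)&(abs(ang+35)>35)]
        r=least_squares(lambda q:np.hypot(Q[:,0]-q[0],Q[:,1]-q[1])-q[2],[.517,-.022,.03],loss="soft_l1",f_scale=.001);print(c,a,(r.x*1000).round(1))
    print(scale_pose(P))
    Q=P[np.hypot(P[...,0]-.4255,P[...,1]+.054)<.006];print("tare z",np.nanmedian(Q[:,2]))
    Q0=np.load(f"{c}0.npz");P0=cloud(c,Q0["d"]);Q=P0[np.hypot(P0[...,0]-.4255,P0[...,1]+.054)<.006];print("tare z before",np.median(Q[:,2]))
go([0,0,0],0)
E
```

```text
t: 15.5
tool_pos: [0.3612, -0.1406, 0.19]
orientation: [3.119, -0.373, 0.004]
force: [0.2, 0.1, -0.0]
opening: 0.0004
gripper_force: 0.0
t: 15.92
tool_pos: [0.348, -0.1993, 0.1883]
orientation: [-3.118, 0.379, -0.0]
force: [-0.4, 0.5, -0.4]
opening: 0.0004
gripper_force: 0.0
top 0.045 [518.5 -22.9  25. ]
top 0.072 [517.9 -22.7  30. ]
(((498.9697265625, -17.036422729492188), (150.18276977539062, 170.63296508789062), 76.16108703613281), np.float64(0.023608802347302504), 4854)
tare z 0.02533532582899888
tare z before 0.02553392379474035
scene 0.045 [514.7 -21.2  26.9]
scene 0.072 [515.2 -21.8  30.2]
(((495.35626220703125, -15.632530212402344), (152.0758514404297, 172.0205078125), 75.63605499267578), np.float64(0.022370193883000735), 4979)
tare z 0.02436975011707386
tare z before 0.024021608598174437
t 16.02 pos [ 0.3482 -0.1987  0.1882] yaw -13.75 F [-0.46 -0.58  0.36] open 0.0007774122011306069 q [-0.65 -0.41  2.07  0.    1.49  1.16]
travel [-0.3855 -0.1101  0.1882] spin -0.24
```

```bash
python3 -c "
from plant import close_job;print(close_job())"
```

```text
the job is handed in; nothing more can be done
None
```

The job is handed in. The cup stands inside the ring, about 2 mm off its middle, after a second 7 mm push because the first stopped short. The tare key went fully down and sprang back, peaking at 15 N, firmer than the 4 N it needs. The scale has not moved, and the arm is clear.

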